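# Pin the boards, free the catch and hold the clamp

### The arm

A 6-joint arm with a two-finger parallel gripper is mounted at the origin on the work surface. World frame = base frame: x ahead of the robot, y to its left, z up, the work surface at z = 0. Lengths are in m, angles in rad, forces in N, time in s.
With the tool pointing down it reaches from about 0.35 to 0.925 m from the base axis. Payload 6.4 kg.
Tool frame: the origin (TCP) lies where the fingers leave the gripper's body, on its centre line; the fingertips stand 97 mm ahead of it and the grasp point (between the pads) lies 78 mm ahead of it; z points along the fingers, y is the line along which they close (so a half turn about z gives the same grasp; the last joint's range is limited). The gripper opens to 94 mm and grips with 3 to 60 N. Pads are 16 mm wide; open, the fingers measure 119 mm over their backs; the gripper's body (75 mm by 177 mm) begins 78 mm behind the grasp point.
Start: joints at [-1.373, 0.245, 1.558, -0, 1.339, -0.174], TCP at [0.236, -0.606, 0.303] pointing down, gripper open.
Joint ranges: [-3.13, 3.13], [-1.02, 2.26], [0.13, 2.54], [-0.95, 4.09], [0.21, 2.88], [-2.74, 2.74]. Speed limits (rad/s): [2.57, 2.57, 3.14, 3.14, 3.14, 3.14].

### API

Orientations are given as a unit quaternion [w, x, y, z].
In Python, from plant import env gives the robot as it stands.
- The arm moves only by the shell command python3 -m creep 'ROWS' [FORCE]. ROWS is text: rows parted by semicolons, each of 5 numbers parted by spaces: the shift along the tool's x, y, z in units of 30 mm (1.0 is 30 mm), then the turn about the tool's z in units of 6 degrees (1.0 is 6 degrees), then the opening, from 0 (shut) to 1 (fully open). A call has 1 to 12 rows; each row is the pose to reach, as a shift and turn from the pose commanded when the call began, along the tool's axes at that moment; what a row does not reach only later rows make up. A row lasts 1/10 s, in which the tool goes at most 50 mm and 8.59 degrees, less where a joint would pass 70% of its speed; a pose out of reach is approached as far as the arm can. A call with a gripper value outside its range is refused whole. The fingers move at their own pace and stop on an object; FORCE is the grip in N (left out, the last holds). Time passes only in rows, so rows that repeat a pose let the fingers close. It gives the time, the measured TCP pose, the force, the opening and the grip force at its end, in the units of the state.
- env.get_obs(): the state, without advancing time (a new reading comes with each control period).
- env.camera(name): name is "scene" or "side" or "wrist"; returns (picture, depth): 420x560x3 uint8, red, green, blue; 420x560 float32, m along the optical axis (not along the pixel's ray), 0 where there is no reading.
- env.calibration(name): a dict with "vfov" (degrees; the focal length in pixels is half the picture's height over the tangent of half this angle, whatever the lens; pixels are square), "cx", "cy" (the principal point, pixels), "R" (3x3) and "t" (3): a world point X has camera coordinates R X + t; the wrist camera has in their place "tool_from_camera" (4x4, takes a point from camera to tool coordinates, whose origin is the TCP and whose axes are the flange's). Camera axes: x right, y down, z forward; pixel columns grow to the right and rows downward; lengths in m; the calibration is good to about 2 mm. A picture is of the moment at which its call begins: read the wrist's pose just before it. calibration takes no time and is no camera call.
- env.job_done(): hands the job in; it is judged then, once.
Trained networks look in the newest picture that a camera, given by its name, has taken for a name from the list of things; names that differ only in an ending like _2 or _b are one class to them, and where a whole thing is asked for, a point or a joint stands for the part that bears it (a point fixed in the world has none). Each returns a list of dicts, best first, with "conf" (0 to 1); they miss things now and then, are a little off and sometimes report something else, mostly with a low value. They report only what shows in the picture. A call takes as long as a camera call. They do not tell look-alikes from the thing itself.
- env.look_for(name, camera): "xyz" ([x, y, z] in m, in world coordinates, good to about 4 mm: the middle of the surface that is visible of it).
- env.landmark_of(name, camera): "xyz" ([x, y, z] in m, in world coordinates, good to about 4 mm: a listed point, or the origin of a listed thing).
The state is a dict: "clock": time; "q": joint angles; "qd": joint speeds; "joint_efforts": joint torques, N m; "eef_pos": TCP position; "ee_rot": TCP orientation; "wrist_force": force on the tool from outside, world axes, zero at the start; "moment": the same for the moment, N m; "grip_width": finger opening in m; "gripper_force": force on a finger pad.
Only numpy, scipy, OpenCV 4.12 (cv2) and the standard library are available. Lean on these libraries where they do the work, as an engineer would, in place of code of your own. Each camera call takes 0.05 s, during which the arm holds its last target. There are 200 camera calls.

### The job

Finish the glue-up in the clamping jig: pick up the mallet and knock the dowel that sticks out of the boards down flush (with the mallet, not with the fingers), then put the mallet back down on the bench beside the jig. After that flip the safety catch all the way over, away from the lever, and only then pull the lever towards the boards as far as it goes and finish while still holding it there against its spring. Do not disturb the tape roll, the two standing blocks or the glue bottle.

Things in the scene. Friction and masses are not known exactly. Their poses are not given: they have to be found in the camera images.
- jig: Clamping jig fixed to the bench; origin on the bench. Jig +x runs from boards to lever (roughly away from the robot), +y left. Plywood base 20 mm thick, x -140 to 130, y -110 to 140 mm. Two stacked boards 60 (x) x 110 (y) mm at x -65, y 0, top at z 56; fence at x -106, 50 high; sliding jaw at x -11, 57 high, driven by the lever. Place and yaw vary.
- dowel_top (a point): Centre of the top face of the dowel, a 12 mm round wooden pin standing upright in the middle of the boards. It is a tight fit and stays where it is knocked to: it needs about 7 N.
- dowel (a joint): How far the dowel has been driven down, m: it sticks out of the boards by 18 mm minus this value; 0.018 is flush with the boards (also its stop). Starts at 0 to 0.005.
- mallet: Mallet, 0.4 kg, loose, standing on its black rubber head, handle level. Origin: centre of the head's flat underside, the striking face. Head 50 (x) x 46 (y) x 80 (z) mm. Flat-sided wooden handle from the head to x = -150 mm at z = 40, 20 wide (y), 26 tall (z). Grip it across y by the handle just behind the head (x about -42) or by the head.
- mallet_head (a point): Centre of the mallet head, 40 mm above the underside.
- catch_hinge (a point): Hinge of the steel safety catch, 68 mm above the bench; the hinge axis is the jig's x axis. The point does not move. Jig frame: x = 54, y = 100 mm.
- catch_tip (a point): Middle of the top edge of the catch's upright paddle, 78 mm from the hinge, 24 wide (jig x), 8 thick (jig y). The catch's other leg, a 12 mm square bar 120 mm long at a right angle, lies across the lever's front and guards it. Push or pinch the paddle over towards jig +y, away from the lever: the bar swings up.
- catch (a joint): Angle of the catch, rad: 0 paddle upright and bar level in front of the lever; grows as the paddle goes over to +y; stop at 1.4. It stays where it is left (friction; about 1.5 N at the tip). Starts at 0 to 0.12.
- lever_hinge (a point): Pivot of the lever, 30 mm above the bench; axis along the jig's y. The point does not move. Jig frame: x = 60, y = 0 mm.
- lever_grip (a point): Middle of the black round T-bar on top of the lever: 20 mm thick, 90 mm long along the jig's y, 170 mm from the pivot. Grip it across the jig's x from above.
- lever (a joint): Lever angle, rad: 0 at rest, leaning 0.30 rad from vertical away from the boards (jig +x); grows when pulled towards the boards (jig -x); stop at 0.75. Forcing it against the lowered catch (past 0.2) spoils the job. A spring pushes it back to 0: 6 N at the bar at rest, 11 N at the stop.
- tape: Bystander: roll of masking tape lying flat, 100 mm across, 24 mm high.
- block0: Bystander: wooden block 30 x 16 x 70 mm standing on end, origin under its foot.
- block1: Bystander: a second block like the first.
- glue: Bystander: white glue bottle, 52 mm across, 140 mm high.
There are look-alikes about, which are no part of the job. What is meant by the mallet is not green, and is the larger of those in its own colour.

How it is judged:
On the way, in this order (a step that is already met when the one before it is completed fails the run):
1. the dowel is driven flush with the mallet (value of joint dowel above 0.0145 m and value of joint lever below 0.2 rad and value of joint catch below 0.5 rad), for 0.1 s.
2. the mallet is back down on the bench and let go (height (world z) of mallet_head below 0.05 m and contact force between the fingers and mallet below 0.2 N and linear speed of mallet below 0.05 m/s and value of joint lever below 0.2 rad), for 0.2 s.
3. the catch is flipped over while the lever is still at rest (value of joint catch above 1 rad and value of joint lever below 0.2 rad), for 0.1 s.
4. the lever is pulled towards the boards and held (value of joint lever above 0.62 rad and contact force between the fingers and lever above 2 N), for 0.3 s.
At the end, for the whole second after the job is handed in: Fingers hold the lever past 0.62 of its 0.75 rad (over 2 N contact) through the last second; catch over by more than 1.0 rad; dowel within 3.5 mm of flush; mallet at rest on the bench (head centre below 50 mm), not touching robot or lever (all of step 4 and value of joint catch above 1 rad and value of joint dowel above 0.0145 m and height (world z) of mallet_head below 0.05 m and contact force between mallet and lever below 0.2 N and contact force between the arm and mallet below 0.2 N and linear speed of mallet below 0.05 m/s); the arm keeps its last pose, push and grip.
It fails at once if the dowel is pushed with the robot itself instead of the mallet (contact force between any of the arm, the fingers and dowel above 2 N).
It fails at once if the lever is forced against the lowered catch (value of joint lever above 0.2 rad and value of joint catch below 0.65 rad).
It fails at once if a bystander is disturbed (distance of any of tape, block0, block1, glue from where it was at the start of the episode above 0.03 m or angle between any of block0, block1, glue's own z axis and vertical above 0.5 rad).
It also fails if it takes over 72 s, if anything falls off the work surface, if the arm or the gripper's body presses on something with over 40 N, if the wrist force passes 120 N, or if a joint passes its speed limit or range.

## Working session

There is one attempt and no reset: what is moved stays moved. The work goes in short steps, Python scripts to look and compute and a shell command to move; the robot and the scene stay as the last step left them, time stands still between calls to the robot, and variables do not carry over. Pictures are saved under pics/ and viewed, at most 10 in all, crops included, and the job is handed in when it is done.

```bash
ls; mkdir -p pics; cat > h.py <<'E'
import numpy as np, cv2
from scipy.spatial.transform import Rotation as Ro
from plant import env
def pose():
    o=env.get_obs(); q=o['ee_rot']; return np.array(o['eef_pos']),Ro.from_quat([q[1],q[2],q[3],q[0]]).as_matrix(),o
def cloud(name):
    p,R,_=pose(); im,d=env.camera(name); c=env.calibration(name)
    f=im.shape[0]/2/np.tan(np.radians(c['vfov'])/2)
    v,u=np.mgrid[:im.shape[0],:im.shape[1]]
    P=np.stack([(u-c['cx'])/f*d,(v-c['cy'])/f*d,d],-1)
    if 'R' in c: W=(P-np.array(c['t']))@np.array(c['R'])
    else:
        T=np.array(c['tool_from_camera']); W=(P@T[:3,:3].T+T[:3,3])@R.T+p
    W[d==0]=np.nan
    return im,W
def save(im,n): cv2.imwrite('pics/'+n,im[...,::-1])
def tool(w):  # world point -> grasp-frame offset in move units from current pose
    p,R,_=pose(); return (R.T@(np.array(w)-p)-[0,0,.078])/.03
E
python3 - <<'E'
from h import *
ims=[]
for n in('scene','side'):
    im,W=cloud(n); save(im,n+'0.png'); np.save(n+'0.npy',W)
    for t in ['mallet','mallet_head','jig','dowel_top','catch_hinge','catch_tip','lever_hinge','lever_grip','tape','block0','glue']:
        print(n,t,[(np.round(d['xyz'],3).tolist(),round(d['conf'],2)) for d in env.landmark_of(t,n)][:4])
print(pose())
E
```

```text
pics
scene mallet [([0.438, -0.28, 0.002], 0.73), ([0.456, -0.116, 0.002], 0.7), ([0.388, -0.45, 0.004], 0.66)]
scene mallet_head [([0.388, -0.45, 0.029], 0.81), ([0.436, -0.282, 0.041], 0.8), ([0.468, -0.11, 0.03], 0.63)]
scene jig [([0.52, 0.084, -0.0], 0.73), ([0.633, -0.388, -0.001], 0.4)]
scene dowel_top [([0.456, 0.083, 0.067], 0.51), ([0.58, 0.084, 0.036], 0.28), ([0.44, -0.28, -0.002], 0.24)]
scene catch_hinge [([0.573, 0.182, 0.068], 0.91)]
scene catch_tip [([0.57, 0.188, 0.146], 0.74)]
scene lever_hinge [([0.58, 0.085, 0.033], 0.92), ([0.631, -0.388, -0.005], 0.57), ([0.572, 0.184, 0.067], 0.23)]
scene lever_grip [([0.632, 0.085, 0.192], 0.72)]
scene tape [([0.398, 0.35, 0.0], 0.72)]
scene block0 [([0.659, -0.251, 0.0], 0.8), ([0.632, -0.389, -0.002], 0.72)]
scene glue [([0.536, 0.397, 0.006], 0.84), ([0.661, -0.25, 0.003], 0.36)]
side mallet [([0.466, -0.114, -0.0], 0.93), ([0.437, -0.28, -0.0], 0.67), ([0.383, -0.452, 0.002], 0.6)]
side mallet_head [([0.442, -0.28, 0.036], 0.72), ([0.46, -0.113, 0.033], 0.69)]
side jig [([0.521, 0.086, 0.005], 0.75)]
side dowel_top []
sid
[... 462 characters left out ...]
), {'clock': 1.2, 'q': array([-1.37310777e+00,  2.45083049e-01,  1.55782876e+00, -1.37361099e-06,
        1.33868796e+00, -1.74079598e-01]), 'qd': array([-0.00187705,  0.00026561,  0.0012983 , -0.00111913,  0.00071253,
        0.00026437]), 'joint_efforts': array([-7.64613333e-05, -4.15829945e+01, -3.14873493e+01,  6.85545942e-02,
        2.88422982e-02, -2.81362645e-06]), 'eef_pos': array([ 0.23613926, -0.60559155,  0.30265062]), 'ee_rot': array([-3.55178745e-06,  9.82773214e-01,  1.84815608e-01, -7.10362782e-07]), 'wrist_force': array([-0.02263856,  0.44321345,  0.44675176]), 'moment': array([-0.01502432,  0.00550862, -0.00443412]), 'gripper_force': 0.0, 'grip_width': 0.09413639797321477})
```

View pics/scene0.png

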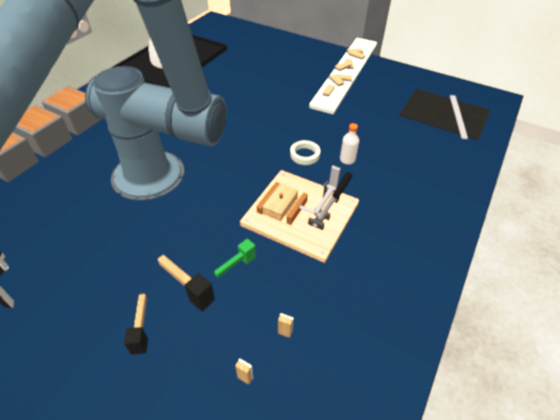

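View pics/side0.png

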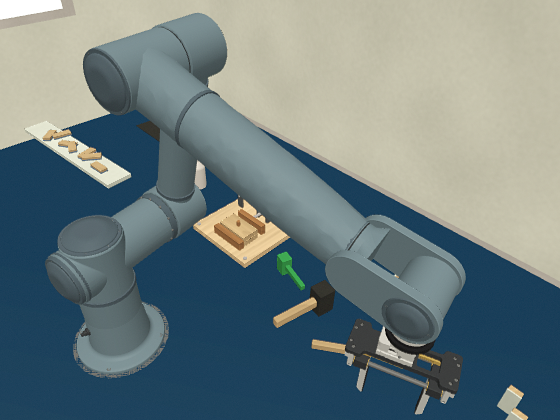

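The scene picture shows three mallets: a large black one (head at about 200,290, handle towards 165,262), a small black one (136,340) and a green one (247,250). The large black one at about (0.438, -0.28) is the target. In the side view its head is at (322,297). The jig has its dowel at (281,196), the catch paddle at (334,178) and the lever bar at (343,185). Next I measure these from the depth.

```bash
python3 - <<'E'
from h import *
def rect(P): 
    (c,s,a)=cv2.minAreaRect((P[:,:2]*1000).astype(np.float32)); return np.round(c,1),np.round(s,1),round(a,1)
for n in('scene','side'):
    W=np.load(n+'0.npy').reshape(-1,3); W=W[~np.isnan(W[:,0])]
    B=W[(abs(W[:,0]-.42)<.2)&(abs(W[:,1]+.28)<.085)&(W[:,2]<.12)]
    top=B[(B[:,2]>.072)]; print(n,'headtop',len(top),rect(top) if len(top)>3 else 0,np.median(top[:,2]))
    h=B[(B[:,2]>.046)&(B[:,2]<.058)&(np.hypot(B[:,0]-.438,B[:,1]+.28)>.045)]
    if len(h)>3:
        print(' handle',len(h),rect(h),np.median(h[:,2]))
        L=cv2.fitLine(h[:,:2].astype(np.float32),cv2.DIST_HUBER,0,.01,.01).ravel();print(L, np.degrees(np.arctan2(L[1],L[0])))
    J=W[(abs(W[:,0]-.52)<.19)&(abs(W[:,1]-.095)<.19)]
    b=J[(J[:,2]>.015)&(J[:,2]<.025)]; print(' base',len(b),rect(b) if len(b)>3 else 0)
    q=J[(J[:,2]>.053)&(J[:,2]<.060)&(J[:,0]<.495)]; print(' boards',len(q),rect(q) if len(q)>3 else 0,np.median(q[:,2]))
    q=J[(J[:,2]>.062)&(J[:,2]<.09)&(J[:,0]<.49)]; print(' dowel',len(q),q.mean(0),q[:,2].max() if len(q) else 0)
    q=J[(J[:,2]>.1)&(J[:,1]>.15)&(J[:,1]<.24)&(J[:,0]<.6)]; print(' paddle',len(q),q.mean(0),q.min(0) if len(q) else 0,q.max(0) if len(q) else 0)
    q=J[(J[:,2]>.17)&(J[:,0]>.59)]; print(' bar',len(q),q.mean(0),q.min(0)if len(q) else 0,q.max(0) if len(q) else 0)
E
```

```text
scene headtop 379 (array([ 437.2, -283.8]), array([46.8, 50. ]), 79.4) 0.080449458077307
 handle 293 (array([ 350.9, -288.5]), array([ 94.5, 119.4]), 22.4) 0.05335123703001773
[ 0.9834713  -0.18106432  0.3431956  -0.26829204] -10.431759
 base 3825 (array([513.8,  97.1]), array([271.1, 254.3]), 1.5)
 boards 576 (array([445.7,  79. ]), array([ 79.6, 115. ]), 2.1) 0.05672248974780917
 dowel 20 [0.45519254 0.07857041 0.07014409] 0.0746042128948893
 paddle 118 [0.57119814 0.18367475 0.12660043] [0.55823316 0.17823134 0.10097431] [0.58238924 0.189802   0.15138755]
 bar 228 [0.63141177 0.07847945 0.19944825] [0.61878081 0.037215   0.18584633] [0.64023052 0.13096974 0.20530572]
side headtop 284 (array([ 435.6, -283.7]), array([47.2, 52.6]), 80.0) 0.07935729750198459
 handle 296 (array([ 340.7, -266.7]), array([ 23.4, 107.9]), 78.3) 0.051863672242377805
[ 0.98251855 -0.1861648   0.33954245 -0.26863134] -10.72905
 base 1849 (array([479.2,  97. ]), array([207.7, 255.5]), 0.6)
 boards 407 (array([443.7,  79.9]), array([ 81. , 113.7]), 1.6) 0.055685583964649586
 dowel 14 [0.45314229 0.08016792 0.06974728] 0.07487403247737295
 paddle 0 [nan nan nan] 0 0
 bar 0 [nan nan nan] 0 0<stdin>:16: RuntimeWarning: Mean of empty slice.
  ret = um.true_divide(
<stdin>:17: RuntimeWarning: Mean of empty slice.
```

Both views agree: mallet head at (0.4365, -0.284), yaw -10.4°, top at 0.080. Dowel at (0.4545, 0.080), top at 0.0745. Jig yaw is about 1.5°. I'll grip the head from above, starting with a hover.

```bash
python3 -m creep '10.12 -7.57 1 5.3 1;10.12 -7.57 1 5.3 1;10.12 -7.57 1 5.3 1;10.12 -7.57 1 5.3 1;10.12 -7.57 1 5.3 1;10.12 -7.57 1 5.3 1;10.12 -7.57 1 5.3 1;10.12 -7.57 1 5.3 1;10.12 -7.57 1 5.3 1;10.12 -7.57 1 5.3 1'
python3 - <<'E'
from h import *
im,W=cloud('wrist'); save(im,'w1.png'); W=W.reshape(-1,3)
T=W[(abs(W[:,2]-.08)<.006)&(np.hypot(W[:,0]-.437,W[:,1]+.283)<.05)]
if len(T)>5:
    r=cv2.minAreaRect((T[:,:2]*1000).astype(np.float32)); print(len(T),r,np.median(T[:,2])); print(tool([*np.array(r[0])/1000,.055]))
print(pose()[:2])
print([d for d in env.landmark_of('mallet_head','wrist')][:2])
E
```

```text
clock: 2.2
eef_pos: [0.4367, -0.2836, 0.2728]
ee_rot: [0.0, 0.996, -0.091, 0.0]
wrist_force: [-0.0, -0.8, 0.3]
grip_width: 0.0939
gripper_force: 0.0
3420 ((438.5382995605469, -282.9214782714844), (46.00559616088867, 49.17967987060547), 79.18273162841797) 0.07899461835762521
[ 0.06102265 -0.06330964  4.66288293]
(array([ 0.43636633, -0.28431106,  0.2728872 ]), array([[ 9.83228263e-01, -1.82379188e-01,  1.17494314e-04],
       [-1.82379073e-01, -9.83228070e-01, -6.60786286e-04],
       [ 2.36037374e-04,  6.28275248e-04, -9.99999775e-01]]))
[{'xyz': [0.381, -0.4524, 0.0289], 'conf': 0.88}, {'xyz': [0.4616, -0.1154, 0.0286], 'conf': 0.59}]
```

View pics/w1.png

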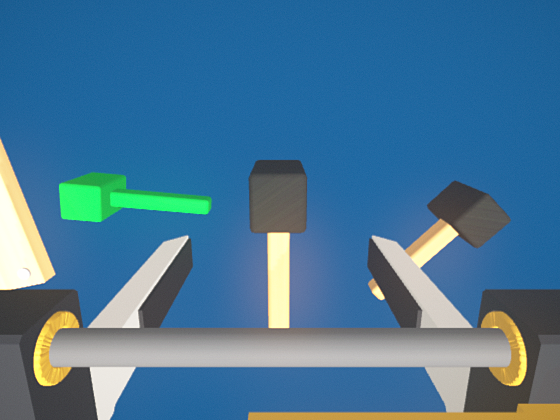

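The wrist view shows the large black mallet squarely between the fingers: head at (278,200), handle running back along the centre line. The look-alikes are well clear. Descend, grip and lift.

```bash
python3 -m creep '0.06 -0.06 2.5 0 1;0.06 -0.06 4 0 1;0.06 -0.06 4.65 0 1;0.06 -0.06 4.65 0 1;0.06 -0.06 4.65 0 0;0.06 -0.06 4.65 0 0;0.06 -0.06 4.65 0 0;0.06 -0.06 4.65 0 0;0.06 -0.06 4.65 0 0;0.06 -0.06 4.65 0 0;0.06 -0.06 4.65 0 0' 50
python3 -m creep '0 0 -1 0 0;0 0 -2 0 0;0 0 -3 0 0;0 0 -3.5 0 0;0 0 -3.5 0 0'
python3 - <<'E'
from h import *
p,R,o=pose(); print(p,o['grip_width'])
im,W=cloud('scene'); save(im,'s2.png'); W=W.reshape(-1,3)
B=W[(np.hypot(W[:,0]-.39,W[:,1]+.275)<.12)&(W[:,2]>.06)&(W[:,2]<.14)]
print(len(B),B[:,2].min())
d=np.array([.4545,.080,0])-p; d[2]=0; print((R.T@d)/.03, np.degrees(np.arctan2(R[1,0],R[0,0])))
E
```

```text
clock: 3.4
eef_pos: [0.4387, -0.2824, 0.1335]
ee_rot: [0.0, 0.996, -0.091, 0.0]
wrist_force: [-0.5, -1.0, 1.7]
grip_width: 0.0456
gripper_force: 50.0
clock: 3.9
eef_pos: [0.4392, -0.2828, 0.2397]
ee_rot: [0.001, 0.996, -0.091, 0.001]
wrist_force: [-0.1, 0.1, -4.3]
grip_width: 0.0459
gripper_force: 50.0
[ 0.43919247 -0.28279828  0.23971993] 0.04594887129101187
164 0.10862110264982278
[ -1.70088139 -11.9838988   -0.02918604] -10.494125004174709
```

```bash
python3 -m creep '-1.7 -11.98 0 0 0;-1.7 -11.98 0 0 0;-1.7 -11.98 0 0 0;-1.7 -11.98 0 0 0;-1.7 -11.98 0 0 0;-1.7 -11.98 0 0 0;-1.7 -11.98 0 0 0;-1.7 -11.98 0 0 0;-1.7 -11.98 0 0 0;-1.7 -11.98 0 0 0'
python3 - <<'E'
from h import *
p,R,o=pose(); print(p,o['wrist_force'])
for n in ('side','wrist'):
    im,W=cloud(n); save(im,n+'3.png'); print(n,[(np.round(d['xyz'],3).tolist(),round(d['conf'],2)) for d in env.landmark_of('dowel_top',n)+env.landmark_of('mallet',n)][:4])
E
```

```text
clock: 4.95
eef_pos: [0.4533, 0.0799, 0.2367]
ee_rot: [0.0, 0.996, -0.091, -0.001]
wrist_force: [-0.0, -1.3, -4.8]
grip_width: 0.0457
gripper_force: 50.0
[0.45332383 0.07987711 0.23669217] [-0.03930628 -1.2790126  -4.80326707]
side [([0.397, 0.346, -0.005], 0.48), ([0.523, 0.084, -0.002], 0.22), ([0.467, -0.116, 0.002], 0.85), ([0.447, 0.082, 0.101], 0.83)]
wrist [([0.461, -0.116, -0.0], 0.69), ([0.454, 0.085, 0.101], 0.65)]
```

View pics/side3.png

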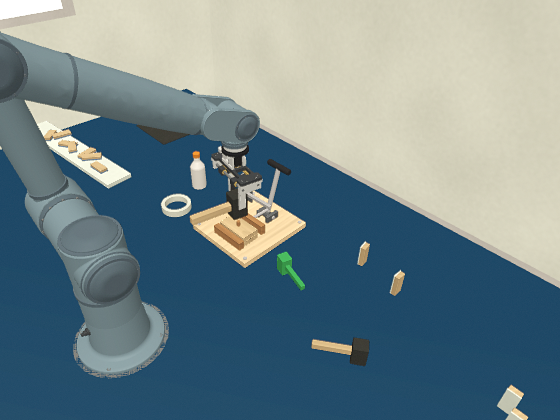

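The side view shows the black head above the dowel (238,225), with the other mallet at (360,350) untouched. I can't make out the handle, so I'll enlarge that area.

```bash
python3 -c "
import cv2
a=cv2.imread('pics/side3.png')[140:280,170:320];b=cv2.imread('pics/wrist3.png')
a=cv2.resize(a,(400,373),interpolation=2);b=cv2.resize(b,(400,300))
import numpy as np
cv2.imwrite('pics/c3.png',np.hstack([a[:300+73],cv2.copyMakeBorder(b,0,73,0,0,0)]))"
```

```text
(no output)
```

View pics/c3.png

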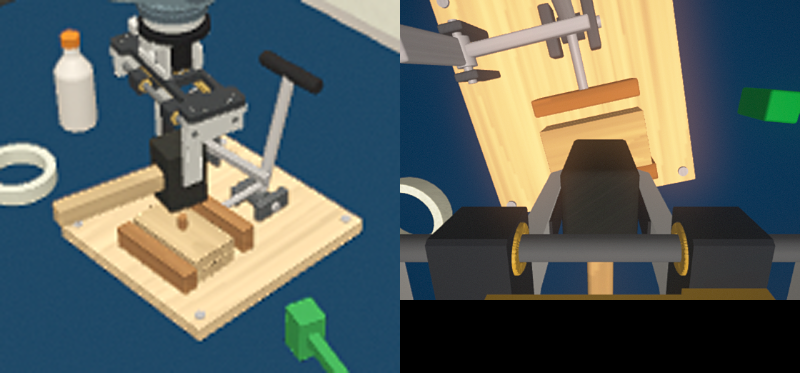

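The crop shows the mallet level, with the handle to the left over the tape side and the head over the dowel. Now press down slowly.

```bash
python3 -m creep '0 0 0.6 0 0;0 0 0.9 0 0;0 0 1.1 0 0;0 0 1.3 0 0;0 0 1.5 0 0;0 0 1.6 0 0;0 0 1.6 0 0' 60
```

```text
clock: 5.95
eef_pos: [0.4541, 0.0804, 0.1899]
ee_rot: [-0.0, 0.996, -0.092, 0.0]
wrist_force: [0.1, -0.7, -2.9]
grip_width: 0.0459
gripper_force: 60.0
```

```bash
python3 -m creep '0 0 0.1 0 0;0 0 0.2 0 0;0 0 0.2 0 0;0 0 0.2 0 0'
```

```text
clock: 6.35
eef_pos: [0.455, 0.0805, 0.1895]
ee_rot: [0.0, 0.996, -0.091, -0.001]
wrist_force: [-21.3, -0.5, 37.1]
grip_width: 0.0456
gripper_force: 60.0
```

The mallet stopped hard at face height 0.056 with 37 N, so the dowel should be flush. Lift and carry the mallet back to its free spot, then check the dowel from the cameras.

```bash
python3 -m creep '0 0 -1 0 0;0 0 -2 0 0;1.65 11.98 -2 0 0;1.65 11.98 -2 0 0;1.65 11.98 -2 0 0;1.65 11.98 -2 0 0;1.65 11.98 -2 0 0;1.65 11.98 -2 0 0;1.65 11.98 -2 0 0;1.65 11.98 -2 0 0;1.65 11.98 -2 0 0;1.65 11.98 -2 0 0'
python3 - <<'E'
from h import *
print(pose()[0])
for n in('scene','side'):
    im,W=cloud(n); save(im,n+'4.png'); W=W.reshape(-1,3)
    q=W[(np.hypot(W[:,0]-.4545,W[:,1]-.08)<.02)]; print(n,np.round(np.nanpercentile(q[:,2],[5,50,95,100]),4))
    q=W[(np.hypot(W[:,0]-.40,W[:,1]+.275)<.12)&(W[:,2]>.03)&(W[:,2]<.13)]; print(q[:,2].min())
im,W=cloud('wrist'); save(im,'w4.png')
E
```

```text
clock: 7.55
eef_pos: [0.4371, -0.2811, 0.2434]
ee_rot: [-0.001, 0.996, -0.091, -0.0]
wrist_force: [-0.1, 0.5, -4.1]
grip_width: 0.0456
gripper_force: 60.0
[ 0.43705025 -0.28106364  0.24340959]
scene [0.0541 0.057  0.059  0.0597]
0.030236574592127856
side [0.0523 0.0558 0.0583 0.0597]
0.030103220564424518
```

The dowel is flush: the highest point over the boards is 0.0597, within noise. Set the mallet down, release and rise.

```bash
python3 -m creep '0 0 1.6 0 0;0 0 3 0 0;0 0 3.4 0 0;0 0 3.65 0 0;0 0 3.65 0 0;0 0 3.65 0 1;0 0 3.65 0 1;0 0 3.65 0 1;0 0 3.65 0 1;0 0 3.65 0 1;0 0 3.65 0 1'
python3 -m creep '0 0 -1 0 1;0 0 -2.5 0 1;0 0 -4 0 1;0 0 -5 0 1;0 0 -5.5 0 1'
python3 - <<'E'
from h import *
p,R,o=pose(); print(p,R[:,0],R[:,1])
for n in('scene','side'):
    im,W=cloud(n); save(im,n+'5.png'); W=W.reshape(-1,3)
    q=W[(np.hypot(W[:,0]-.437,W[:,1]+.281)<.03)]; print(n,np.round(np.nanpercentile(q[:,2],[5,50,95]),4),[(np.round(d['xyz'],3).tolist(),round(d['conf'],2)) for d in env.landmark_of('catch_tip',n)+env.landmark_of('lever_grip',n)])
    J=W[(abs(W[:,0]-.57)<.025)&(abs(W[:,1]-.185)<.05)&(W[:,2]>.09)]
    for a in(.09,.11,.13,.145):
        s=J[(J[:,2]>a)&(J[:,2]<a+.02)]; print(a,len(s),s.min(0).round(3) if len(s) else 0,s.max(0).round(3) if len(s) else 0)
E
```

```text
clock: 8.8
eef_pos: [0.4372, -0.2821, 0.1348]
ee_rot: [0.0, 0.996, -0.092, 0.0]
wrist_force: [0.8, -1.7, 0.5]
grip_width: 0.0903
gripper_force: 0.0
clock: 9.3
eef_pos: [0.4378, -0.2827, 0.3032]
ee_rot: [0.002, 0.996, -0.091, 0.002]
wrist_force: [0.5, -0.5, -1.0]
grip_width: 0.0943
gripper_force: 0.0
[ 0.43782958 -0.28268842  0.3031549 ] [ 0.98325347 -0.18219002  0.00440615] [-0.18220405 -0.98325609  0.00302263]
scene [0.0172 0.3541 0.5259] [([0.571, 0.187, 0.145], 0.66), ([0.632, 0.087, 0.191], 0.77)]
0.09 42 [0.559 0.177 0.09 ] [0.583 0.187 0.11 ]
0.11 46 [0.559 0.179 0.111] [0.583 0.188 0.13 ]
0.13 54 [0.558 0.179 0.13 ] [0.582 0.191 0.149]
0.145 13 [0.56  0.183 0.145] [0.58  0.19  0.149]
side [0.012  0.3397 0.5206] [([0.574, 0.191, 0.145], 0.63), ([0.665, -0.251, -0.0], 0.35), ([0.626, 0.085, 0.19], 0.82)]
0.09 36 [0.556 0.176 0.091] [0.58  0.19  0.109]
0.11 36 [0.558 0.178 0.11 ] [0.582 0.192 0.13 ]
0.13 32 [0.558 0.179 0.131] [0.58  0.19  0.148]
0.145 7 [0.558 0.179 0.145] [0.574 0.19  0.148]
```

The mallet is standing on the bench and released. For the catch, I'll use closed fingers and approach the paddle from its lever side with tool yaw at 91.5°, so the swinging bar clears the gripper body.

```bash
python3 -m creep '1.72 -15.16 -1 -17 0;1.72 -15.16 -1 -17 0;1.72 -15.16 -1 -17 0;1.72 -15.16 -1 -17 0;1.72 -15.16 -1 -17 0;1.72 -15.16 -1 -17 0;1.72 -15.16 -1 -17 0;1.72 -15.16 -1 -17 0;1.72 -15.16 -1 -17 0;1.72 -15.16 -1 -17 0;1.72 -15.16 -1 -17 0;1.72 -15.16 -1 -17 0' 20
python3 - <<'E'
from h import *
im,W=cloud('side'); W=W.reshape(-1,3)
q=W[(np.hypot(W[:,0]-.437,W[:,1]+.281)<.03)&(W[:,2]>.03)]; print('mallet',len(q),np.nanpercentile(q[:,2],[50,95]))
p,R,o=pose(); print(p,R[:,0],R[:,1],o['q'])
im,W=cloud('wrist'); save(im,'w6.png'); W=W.reshape(-1,3)
for n in('wrist','scene'):
    if n!='wrist': env.camera(n)
    print([(t,np.round(d['xyz'],3).tolist(),round(d['conf'],2)) for t in('catch_tip','lever_grip') for d in env.landmark_of(t,n)])
J=W[(abs(W[:,0]-.57)<.035)&(abs(W[:,1]-.185)<.04)&(W[:,2]>.12)&(W[:,2]<.16)]
print(len(J),J.min(0),J.max(0))
print('goal',tool([.571,.155,.144]))
E
```

```text
clock: 10.8
eef_pos: [0.5702, 0.1565, 0.3271]
ee_rot: [-0.001, 0.695, 0.719, -0.002]
wrist_force: [-0.3, -0.3, -0.4]
grip_width: 0.002
gripper_force: 0.0
mallet 425 [0.07732772 0.08190623]
[0.57011524 0.15623155 0.32709967] [-3.57985917e-02  9.99359001e-01 -2.17657796e-04] [ 0.99935023  0.03579736 -0.00420357] [ 7.58320225e-02  9.06795407e-02  1.68703000e+00 -5.03053307e-05
  1.36809204e+00  4.00364679e-02]
[('catch_tip', [0.57, 0.192, 0.146], 0.9)]
[('catch_tip', [0.57, 0.188, 0.144], 0.58), ('catch_tip', [0.534, 0.398, 0.005], 0.32), ('lever_grip', [0.634, 0.086, 0.193], 0.6)]
410 [0.55980902 0.18423803 0.12016053] [0.58360756 0.19213787 0.147245  ]
goal [-0.01958598  0.01725718  3.57091325]
```

View pics/w6.png

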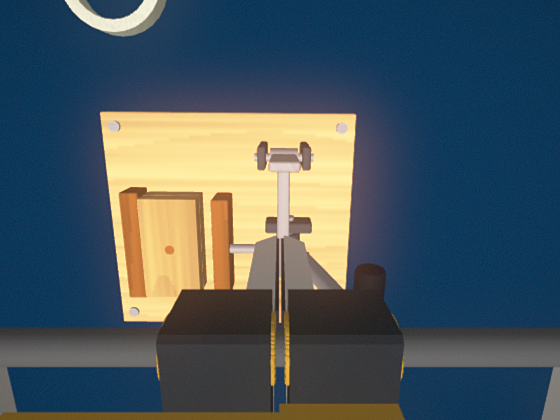

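The wrist view shows the dowel flush at (169,250), the catch paddle at (285,160) ahead of the closed fingers, and the T-bar at (370,290) to the right and below the gripper. Descend and push to about 0.8 rad first.

```bash
python3 -m creep '0 0 1.3 0 0;0 0 2.6 0 0;0 0 3.3 0 0;0 0 3.5 0 0;0.4 0 3.5 0 0;0.7 0 3.5 0 0;1 0 3.5 0 0;1.3 0 3.5 0 0;1.6 0 3.65 0 0;1.9 0 3.85 0 0;2 0 3.9 0 0;2 0 3.9 0 0'
python3 - <<'E'
from h import *
p,R,o=pose()
for n in('scene','side'):
    im,W=cloud(n); save(im,n+'7.png')
    print([(t,np.round(d['xyz'],3).tolist(),round(d['conf'],2)) for t in('catch_tip','lever_grip') for d in env.landmark_of(t,n)])
E
```

```text
clock: 12.35
eef_pos: [0.5689, 0.2164, 0.2121]
ee_rot: [-0.0, 0.698, 0.717, -0.0]
wrist_force: [-0.2, 0.6, -0.4]
grip_width: 0.0006
gripper_force: 0.0
[('catch_tip', [0.569, 0.241, 0.124], 0.65), ('lever_grip', [0.632, 0.082, 0.192], 0.85)]
[('catch_tip', [0.581, 0.079, 0.032], 0.57), ('catch_tip', [0.575, 0.24, 0.123], 0.56), ('lever_grip', [0.629, 0.086, 0.189], 0.85), ('lever_grip', [0.531, 0.4, 0.004], 0.51)]
```

The catch is at about 0.8 rad, as planned, and the lever has not moved. Continue over.

```bash
python3 -m creep '0.25 0 0.25 0 0;0.4 0 0.45 0 0;0.5 0 0.65 0 0;0.57 0 0.85 0 0;0.62 0 1.05 0 0;0.62 0 1.05 0 0'
python3 - <<'E'
from h import *
for n in('scene','side'):
    im,W=cloud(n); save(im,n+'8.png')
    print([(t,np.round(d['xyz'],3).tolist(),round(d['conf'],2)) for t in('catch_tip','lever_grip') for d in env.landmark_of(t,n)])
p,R,o=pose(); print(p,R[:,0],np.degrees(np.arctan2(R[1,0],R[0,0])))
E
```

```text
clock: 13.25
eef_pos: [0.568, 0.2345, 0.1798]
ee_rot: [-0.001, 0.698, 0.716, -0.001]
wrist_force: [-0.5, -0.7, 0.2]
grip_width: 0.0009
gripper_force: 0.0
[('catch_tip', [0.572, 0.261, 0.081], 0.61), ('catch_tip', [0.63, -0.388, 0.002], 0.61), ('catch_tip', [0.519, 0.086, -0.003], 0.58), ('lever_grip', [0.632, 0.084, 0.191], 0.87)]
[('catch_tip', [0.573, 0.26, 0.08], 0.52), ('lever_grip', [0.63, 0.084, 0.191], 0.59)]
[0.56858384 0.23422582 0.18114767] [-2.60364281e-02  9.99660992e-01 -6.94978419e-05] 91.49194604414703
```

The catch is at its stop (about 1.4 rad). Lift clear, move over the T-bar 20 mm off centre to avoid the shaft, and open.

```bash
python3 -m creep '0 0 -1.6 0 0;0 0 -3.2 0 0;0 0 -4.8 0 0;0 0 -6 0 0;-5.86 1.9 -6 0 1;-5.86 1.9 -6 0 1;-5.86 1.9 -6 0 1;-5.86 1.9 -6 0 1;-5.86 1.9 -6 0 1;-5.86 1.9 -6 0 1;-5.86 1.9 -6 0 1' 20
python3 - <<'E'
from h import *
p,R,o=pose(); print(p)
im,W=cloud('wrist'); save(im,'w9.png'); W=W.reshape(-1,3)
im2,W2=cloud('scene'); W2=W2.reshape(-1,3)
for V in(W,W2):
    J=V[(abs(V[:,0]-.63)<.03)&(abs(V[:,1]-.085)<.055)&(V[:,2]>.18)&(V[:,2]<.215)]
    if len(J): print(len(J),J.min(0),J.max(0),J.mean(0))
print([(t,np.round(d['xyz'],3).tolist(),round(d['conf'],2)) for t in('catch_tip','lever_grip') for d in env.landmark_of(t,'scene')])
print(tool([.630,.062,.192]))
E
```

```text
clock: 14.65
eef_pos: [0.6299, 0.0611, 0.3612]
ee_rot: [-0.0, 0.697, 0.717, 0.0]
wrist_force: [0.4, -0.3, 0.9]
grip_width: 0.053
gripper_force: 0.0
[0.62989156 0.06108105 0.36116039]
3552 [0.61935567 0.04155052 0.18018769] [0.64173724 0.13101498 0.20380795] [0.6308385  0.08878863 0.199391  ]
227 [0.61865707 0.03864822 0.18740197] [0.64042021 0.12937121 0.20569355] [0.63144237 0.0784307  0.19966318]
[('catch_tip', [0.568, 0.261, 0.08], 0.72), ('lever_grip', [0.635, 0.085, 0.192], 0.61)]
[2.31756307e-02 1.17689884e-03 3.04248340e+00]
```

View pics/w9.png

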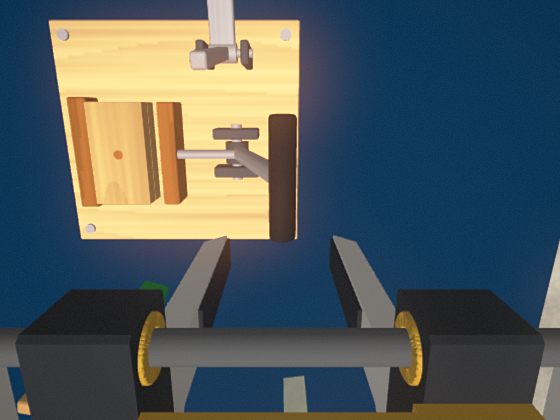

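The wrist view shows the catch flipped over (220,40), the dowel flush (118,155), and the T-bar at (283,180) between the fingers. Descend and grip gently.

```bash
python3 -m creep '0.02 0 0.5 0 1;0.02 0 1 0 1;0.02 0 2.2 0 1;0.02 0 3.05 0 1;0.02 0 3.05 0 0;0.02 0 3.05 0 0;0.02 0 3.05 0 0;0.02 0 3.05 0 0;0.02 0 3.05 0 0;0.02 0 3.05 0 0' 30
```

```text
clock: 15.85
eef_pos: [0.6305, 0.0607, 0.2705]
ee_rot: [0.001, 0.698, 0.716, 0.0]
wrist_force: [-0.6, 0.4, -0.3]
grip_width: 0.0493
gripper_force: 0.0
```

```bash
python3 -m creep '0 0 0 0 0;0 0 0 0 0;0 0 0 0 0;0 0 0 0 0;0 0 0 0 0' 30
```

```text
clock: 16.35
eef_pos: [0.631, 0.0607, 0.2698]
ee_rot: [0.001, 0.698, 0.716, 0.001]
wrist_force: [5.2, 0.3, -3.1]
grip_width: 0.019
gripper_force: 30.0
```

The T-bar is held (19 mm opening, 30 N). Now pull along the arc.

```bash
python3 -m creep '0 -0.6 -0.15 0 0;0 -1.1 -0.23 0 0;0 -1.7 -0.26 0 0;0 -2.24 -0.23 0 0;0 -2.8 -0.14 0 0;0 -3.35 0 0 0;0 -3.7 0.12 0 0;0 -4 0.25 0 0;0 -4.1 0.3 0 0;0 -4.1 0.3 0 0;0 -4.1 0.3 0 0' 30
python3 - <<'E'
from h import *
for n in('scene','side'):
    im,W=cloud(n); save(im,n+'10.png')
    print([(t,np.round(d['xyz'],3).tolist(),round(d['conf'],2)) for t in('catch_tip','lever_grip','mallet') for d in env.landmark_of(t,n)])
p,R,o=pose(); print(p,o['wrist_force'],o['grip_width'],o['clock'])
E
```

```text
clock: 17.45
eef_pos: [0.5113, 0.0575, 0.2656]
ee_rot: [0.005, 0.698, 0.716, 0.005]
wrist_force: [9.2, 1.6, 8.5]
grip_width: 0.0192
gripper_force: 30.0
[('catch_tip', [0.567, 0.262, 0.083], 0.53), ('lever_grip', [0.512, 0.081, 0.187], 0.75), ('mallet', [0.458, -0.112, 0.002], 0.92), ('mallet', [0.388, -0.449, 0.006], 0.73)]
[('catch_tip', [0.574, 0.263, 0.081], 0.71), ('lever_grip', [0.507, 0.081, 0.184], 0.47), ('mallet', [0.466, -0.115, -0.0], 0.95), ('mallet', [0.385, -0.448, 0.001], 0.75), ('mallet', [0.436, -0.281, 0.0], 0.66)]
[0.51142217 0.05751199 0.26566418] [8.0820935  1.55215166 9.05796384] 0.01917850513152088 17.85
```

View pics/scene10.png

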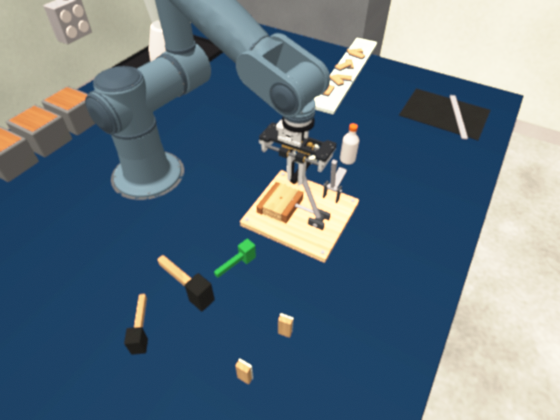

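The scene shows the lever over towards the boards with the jaw against them. The mallet stands on the bench at (200,290), the catch is over at (338,185), and the bystanders are in place. The lever reads about 0.71 rad, so I'll pull slightly further against the stop and hold.

```bash
python3 -m creep '0 -0.15 0.08 0 0;0 -0.3 0.15 0 0;0 -0.3 0.15 0 0;0 -0.3 0.15 0 0;0 -0.3 0.15 0 0' 30
python3 - <<'E'
from h import *
for n in('scene','side'):
    im,W=cloud(n); print([(np.round(d['xyz'],3).tolist(),round(d['conf'],2)) for d in env.landmark_of('lever_grip',n)])
E
```

```text
clock: 18.35
eef_pos: [0.5048, 0.0572, 0.2626]
ee_rot: [0.009, 0.698, 0.716, 0.009]
wrist_force: [18.1, 2.6, 7.6]
grip_width: 0.0192
gripper_force: 30.0
[([0.507, 0.084, 0.186], 0.64), ([0.398, 0.346, 0.002], 0.62)]
[([0.506, 0.084, 0.183], 0.71), ([0.575, 0.184, 0.065], 0.66), ([0.522, 0.085, -0.002], 0.26)]
```

The force rose from about 9 to 18 N while the bar stopped at x≈0.505, so the lever is at its stop and held. Handing in.

```bash
python3 -c "
from plant import env
print(env.job_done())"
```

```text
the job is handed in; nothing more can be done
None
```

I handed the job in with the dowel knocked flush, the mallet released on the bench at its starting spot about 0.25 m from the jig, the catch at its stop (about 1.4 rad) and the lever held at its stop; no verdict came back.

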